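# Shut and cam-lock the filter drawer of a dust extractor

### The job

The filter of the small bench dust extractor has just been changed and its drawer was left standing open. Push the drawer home until it clicks into its detent, then turn the cam lock on top half a turn clockwise (seen from above), right to its stop, so that its hook catches the drawer's bolt and draws the drawer tight against the rubber seal. Do not knock about the tools and the old filter that lie around it.

Things in the scene. Friction and masses are not known exactly. Their poses are not given: they have to be found in the camera images.
- extractor: Grey sheet-metal dust extractor, fixed: a box 130 mm deep (its x) x 160 wide (y) x 92 high. Origin: centre of its underside, on the bench; the front with the drawer faces its own -x; its yaw varies. On its flat top: the cam lock in mid-width near the front, a hose spigot (radius 24, 26 mm tall) at rear left (x 38, y 50 mm), a low rocker switch at rear right.
- filter_drawer (a joint): Drawer opening, m: 0 = drawn tight, about 0.007 = at its detent, 0.045 to 0.07 at the start; slides along the extractor's x (+x closes). Friction 1 N; the spring detent takes about 7 N at 0.018 to 0.010. Below 0.0075 the seal pushes back 2 N/mm: let go after a push of 8 to 20 N it rests at about 0.007; only the cam holds it nearer 0. If it is not at the detent the hook cannot catch the pin.
- cam_lock (a joint): Turn of the cam lock, rad: 0 = unlocked stop (lever points to the extractor's -y), pi = locked stop (lever to +y); grows clockwise seen from above, the lever swinging over the front (-x) on the way. Starts at 0 to 0.35; stays where it is left. Turns freely (0.06 N m) to about 1.3, then stiffens to about 0.2 N m as the hook draws the pin in; from 2.9 on the spiral is even.
- cam_axis (a point): Point on the cam's upright axis at mid-height of the lever bar, 122 mm above the bench, 50 mm behind the extractor's front face, in mid-width; does not move. The cam: steel disc of radius 20 mm with a crescent hook round it (outer radius 51 mm, 101 to 111 mm above the bench); above it the lever bar, 16 mm wide, 116 to 128 mm above the bench; hub radius 13 mm, 135 mm high.
- lever_grip (a point): Centre of the black upright grip at the lever's end, 78 mm from the cam's axis, 140 mm above the bench; grip 20 mm across, standing from 128 to 152 mm, on a boss 24 mm across that ends the bar. The straight bar between hub and boss, 14 to 65 mm from the axis, can be pushed on its side with a fingertip.
- drawer_front (a point): Point on the front face of the drawer's flat front plate, 30 mm left (+y) of its middle, 78 mm above the bench, a good place to push; moves with the drawer. The plate is 146 mm wide, 12 thick, from 9 to 90 mm above the bench; in its middle a steel angle strap (24 mm wide, 3 mm proud) runs up and back over the case at 98 mm height.
- bolt_pin (a point): Top centre of the bolt: an upright headed steel pin (10 mm thick, head 14 mm, top 114 mm above the bench) on the drawer's strap, in mid-width. It stands 28 mm in front (-x) of the cam's axis when the drawer is tight, about 35 mm at the detent.
- paint_brush: Bystander: paint brush 52x207x15 mm lying on the bench in front of the extractor; origin: centre of its underside.
- driver: Bystander: flat screwdriver with red handle, 31x192x30 mm, lying on the bench to the front right; origin: centre of its underside.
- spanner: Bystander: steel spanner 36x191x6 mm lying on the bench to the right, in front of the jig; origin: centre of its underside.
- old_filter: Bystander: the dirty old filter, pleats in a card frame 106x108x44 mm, lying on the bench to the left of the extractor; origin: centre of its underside.

How it is judged:
On the way:
1. the drawer is pushed home past its detent (open by less than 9.5 mm) while the cam lock is still unlocked (turned by less than 0.6 rad) (value of joint filter_drawer below 0.0095 m and value of joint cam_lock below 0.6 rad), for 0.2 s.
At the end, for the whole second after the job is handed in: The cam lock has been turned to its locked stop (within 0.19 rad of it: joint above 2.95) and its hook holds the drawer drawn tight on the seal (open by less than 2 mm), everything at rest (value of joint cam_lock above 2.95 rad and value of joint filter_drawer between -0.002 and 0.002 m and not (velocity of joint cam_lock above 0.05 rad/s or velocity of joint cam_lock below -0.05 rad/s)); the robot touches nothing.
It fails at once if the paint brush is knocked away by more than 30 mm (distance of paint_brush from where it was at the start of the episode above 0.03 m).
It fails at once if the driver is knocked away by more than 30 mm (distance of driver from where it was at the start of the episode above 0.03 m).
It fails at once if the spanner is knocked away by more than 30 mm (distance of spanner from where it was at the start of the episode above 0.03 m).
It fails at once if the old filter is knocked away by more than 30 mm (distance of old_filter from where it was at the start of the episode above 0.03 m).
It also fails if it takes over 48 s, if anything falls off the work surface, if the arm or the gripper's body presses on something with over 40 N, if the wrist force passes 120 N, or if a joint passes its speed limit or range.

### The arm

A 6-joint arm with a two-finger parallel gripper is mounted at the origin on the work surface; the furniture and walls round the work are solid. World frame = base frame: x ahead of the robot, y to its left, z up, the work surface at z = 0. Lengths are in m, angles in rad, forces in N, time in s.
With the tool pointing down it reaches from about 0.35 to 0.85 m from the base axis. Payload 8.1 kg.
Tool frame: the origin (TCP) lies midway between the tips of the shut fingers; the grasp point (between the pads) lies 19 mm behind it (robot.tcp_to_grasp is the distance from the TCP to the grasp point, in m); x points along the fingers, y is the direction in which the jaws open and shut, and the axes are right-handed (so a half turn about x gives the same grasp; the last joint's range is limited). The gripper opens to 93 mm and grips with 3 to 60 N. Pads are 15 mm wide; open, the fingers measure 128 mm over their backs; the gripper's body (75 mm by 188 mm) begins 65 mm behind the grasp point.
Start: joints at [1.133, 0.13, 1.488, -0, 1.523, -0.085], TCP at [0.207, 0.563, 0.219] pointing down, gripper open.
Joint ranges: [-2.96, 2.96], [-0.89, 2.26], [0.02, 2.5], [-1.34, 4.48], [0, 2.73], [-2.66, 2.66]. Speed limits (rad/s): [2.39, 2.39, 2.79, 3.14, 3.14, 3.14].

### API

Orientations are given as a rotation vector (axis times angle).
In Python, from plant import robot gives the robot as it stands.
- The arm moves only by the tool play_rows, never from a script. Its argument "plan" is a list of rows, each an object with "slide": the shift along the world's x, y, z as a fraction of full scale, a list of three; "roll": the turn about the world's z as a fraction of full scale; "fingers": the gripper command: -1 is shut, 1 is fully open, values between are in proportion. A call has 1 to 20 rows; each row shifts and turns the commanded pose from where the row before left it; what a row does not reach is not made up. Full scale, the value 1, is 30 mm for a shift and 8 degrees for a turn. A row lasts 1/8 s, in which the tool goes at most 62.5 mm and 10.7 degrees, less where a joint would pass 70% of its speed; a pose out of reach is approached as far as the arm can. A call with a number of a shift or a turn outside -1 to 1 is refused whole. A call with a gripper value outside its range is refused whole. The fingers move at their own pace and stop on an object; "squeeze" is the grip in N (left out, the last holds). Time passes only in rows, so rows that do not move let the fingers close. It gives the time, the measured TCP pose, the force and the opening at its end, in the units of the state.
- robot.read_state(): the state, without advancing time (a new reading comes with each control period).
- robot.read_camera(name): name is "side" or "top"; returns the picture (400x640x3 uint8, red, green, blue); there is no depth.
- robot.get_calibration(name): a dict with "fx", "fy", "cx", "cy" (pixels), "R" (3x3) and "t" (3): a world point X has camera coordinates R X + t. Camera axes: x right, y down, z forward; pixel columns grow to the right and rows downward; lengths in m; the calibration is good to about 2 mm. A picture is of the moment at which its call begins. get_calibration takes no time and is no camera call.
- robot.close_job(): hands the job in, once; it reports no verdict.
Trained networks look in the newest picture that a camera, given by its name, has taken for a name from the list of things; names that differ only in an ending like _2 or _b are one class to them, and where a whole thing is asked for, a point or a joint stands for the part that bears it (a point fixed in the world has none). Each returns a list of dicts, best first, with "p" (0 to 1); they miss things now and then, are a little off and sometimes report something else, mostly with a low value. They report only what shows in the picture. A call takes as long as a camera call.
- robot.boxes_of(camera, target): "extent" ([centre column, centre row, width, height] in pixels, round what is visible of it).
- robot.regions_of(camera, target): "region" (400x640 bool, what is visible of it) and "extent" ([centre column, centre row, width, height] in pixels, round what is visible of it).
- robot.mark_of(camera, target): "point" ([column, row] in pixels: a listed point, or the origin of a listed thing).
The state is a dict: "t": time; "q": joint angles; "dq": joint speeds; "joint_torque": joint torques, N m; "tool_pos": TCP position; "orientation": TCP orientation; "force": force on the tool from outside, world axes, zero at the start; "wrist_torque": the same for the moment, N m; "opening": finger opening in m.
Only numpy, scipy, OpenCV 4.12 (cv2) and the standard library are available. Lean on these libraries where they do the work, as an engineer would, in place of code of your own. Each camera call takes 0.05 s, during which the arm holds its last target.

## Working session

There is one attempt and no reset: what is moved stays moved. The work goes in short steps, Python scripts to look and compute and a tool call to move; the robot and the scene stay as the last step left them, time stands still between calls to the robot, and variables do not carry over. Pictures are saved under pics/ and viewed, and the job is handed in when it is done.

Besides the shell and the picture viewer there is one more tool, called by a JSON object that holds its "api" and its "payload", one argument or row to a line. play_rows: Moves the arm, as the interface text tells. Its arguments: {"type":"object","properties":{"plan":{"type":"array","items":{"type":"object","properties":{"slide":{"type":"array","items":{"type":"number","minimum":-1,"maximum":1}},"roll":{"type":"number","minimum":-1,"maximum":1},"fingers":{"type":"number"}}}},"squeeze":{"type":"number"}},"required":["plan"]}

```bash
ls; mkdir -p pics
python3 - <<'E'
from plant import robot
import cv2,numpy as np
s=robot.read_state();print({k:np.round(v,3) for k,v in s.items()})
print(robot.tcp_to_grasp)
for c in ("side","top"):
    im=robot.read_camera(c);cv2.imwrite(f"pics/{c}0.png",im[:,:,::-1])
    k=robot.get_calibration(c);print(c,k)
    for n in ["extractor","cam_axis","lever_grip","drawer_front","bolt_pin","paint_brush","driver","spanner","old_filter"]:
        r=robot.mark_of(c,n);print(n,[(np.round(x["point"],1),round(x["p"],2)) for x in r[:2]])
print(robot.read_state()["t"])
E
```

```text
pics
{'t': np.float64(0.0), 'q': array([ 1.133,  0.131,  1.489, -0.   ,  1.523, -0.085]), 'dq': array([-0.001, -0.   , -0.002, -0.001,  0.001,  0.   ]), 'joint_torque': array([ 0.0000e+00, -5.5984e+01, -4.9177e+01,  7.7000e-02,  3.5000e-02,
       -0.0000e+00]), 'tool_pos': array([0.207, 0.563, 0.218]), 'orientation': array([ 0.276,  1.553, -0.278]), 'force': array([ 0.792,  0.23 , -0.808]), 'wrist_torque': array([ 0.008,  0.03 , -0.025]), 'opening': np.float64(0.093)}
0.0188
side {'fx': 402.6871981339346, 'fy': 402.6871981339346, 'cx': 325.3623955678096, 'cy': 204.5482923555222, 'R': array([[ 0.99568178, -0.09053005,  0.02054509],
       [-0.03762187, -0.59583711, -0.80222362],
       [ 0.08486688,  0.7979865 , -0.59667007]]), 't': array([-0.52536572,  0.03522259,  1.21672719])}
extractor [(array([354.7, 194.6]), 0.74), (array([356.4, 225.8]), 0.7)]
cam_axis [(array([352.2, 191.2]), 0.91)]
lever_grip [(array([367.6, 208.4]), 0.63)]
drawer_front [(array([307.6, 205.3]), 0.87)]
bolt_pin [(array([329.8, 200.8]), 0.9), (array([294.8, 335. ]), 0.23)]
paint_brush [(array([274.6, 226.7]), 
[... 179 characters left out ...]
936364025, 'fy': 516.7962936364025, 'cx': 319.0451942318225, 'cy': 203.94510350259117, 'R': array([[ 0.0115056 , -0.99992701, -0.0036873 ],
       [-0.97898219, -0.01051354, -0.20367461],
       [ 0.20362098,  0.0059532 , -0.97903169]]), 't': array([-0.11629809,  0.51031395,  1.58232696])}
extractor [(array([312. , 177.2]), 0.9)]
cam_axis [(array([313.9, 174.5]), 0.6)]
lever_grip [(array([337.2, 164.7]), 0.57)]
drawer_front [(array([315.4, 211.7]), 0.8)]
bolt_pin [(array([315.1, 199. ]), 0.81)]
paint_brush [(array([304. , 249.4]), 0.75)]
driver [(array([385. , 255.3]), 0.66)]
spanner [(array([422.3, 234.4]), 0.64), (array([223.5, 164.6]), 0.58)]
old_filter [(array([225.9, 167.9]), 0.69)]
1.0
```

```bash
cat > h.py <<'E'
import numpy as np,cv2
from plant import robot
K={c:robot.get_calibration(c) for c in("side","top")}
def P(c):
    k=K[c];A=np.array([[k["fx"],0,k["cx"]],[0,k["fy"],k["cy"]],[0,0,1]])
    return A@np.c_[k["R"],k["t"]]
def proj(c,X):
    h=P(c)@np.r_[X,1];return h[:2]/h[2]
def tri(a,b):
    X=cv2.triangulatePoints(P("side"),P("top"),np.array(a,float).reshape(2,1),np.array(b,float).reshape(2,1));return (X[:3]/X[3]).ravel()
def atz(c,p,z):
    M=P(c);u,v=p
    A=np.array([M[0]-u*M[2],M[1]-v*M[2]])
    return np.linalg.solve(A[:,:2],-(A[:,2]*z+A[:,3]))
E
python3 - <<'E'
from h import *
S=dict(cam=((352.2,191.2),(313.9,174.5),.122),grip=((367.6,208.4),(337.2,164.7),.14),df=((307.6,205.3),(315.4,211.7),.078),pin=((329.8,200.8),(315.1,199),.114),ext=((354.7,194.6),(312,177.2),0),brush=((274.6,226.7),(304,249.4),0),driver=((272.7,290.2),(385,255.3),0),filt=((354.4,176.6),(225.9,167.9),0),sp=((296.7,337.3),(422.3,234.4),0))
for n,(a,b,z) in S.items(): print(n,tri(a,b).round(3),atz("side",a,z).round(3),atz("top",b,z).round(3))
for c in("side","top"):
    im=cv2.imread(f"pics/{c}0.png")[100:350,150:470] if c=="top" else cv2.imread(f"pics/{c}0.png")[120:370,210:530]
    cv2.imwrite(f"pics/{c}0z.png",cv2.resize(im,None,fx=2.4,fy=2.4,interpolation=cv2.INTER_CUBIC))
E
```

```text
cam [ 0.588 -0.094  0.132] [ 0.594 -0.08 ] [ 0.589 -0.094]
grip [ 0.621 -0.165  0.125] [ 0.617 -0.185] [ 0.616 -0.165]
df [ 0.474 -0.1    0.096] [ 0.468 -0.079] [ 0.482 -0.1  ]
pin [ 0.521 -0.098  0.103] [ 0.527 -0.11 ] [ 0.514 -0.099]
ext [ 0.589 -0.088  0.114] [0.632 0.074] [ 0.612 -0.086]
brush [ 0.372 -0.064 -0.008] [ 0.37  -0.074] [ 0.373 -0.064]
driver [ 0.361 -0.322  0.002] [ 0.368 -0.319] [ 0.357 -0.323]
filt [ 0.647  0.203 -0.013] [0.647 0.183] [0.641 0.2  ]
sp [ 0.426 -0.447 -0.014] [ 0.423 -0.458] [ 0.426 -0.444]
```

View pics/side0.png

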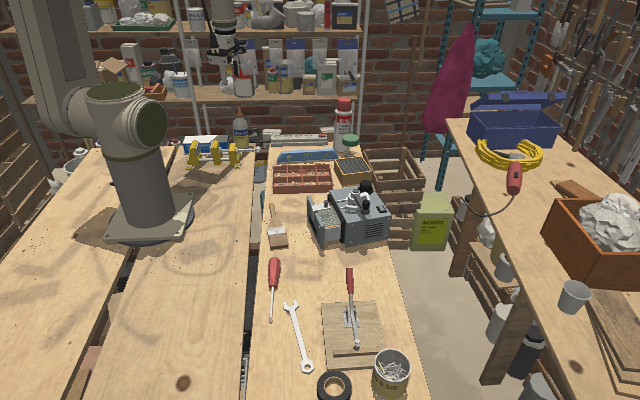

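View pics/top0.png

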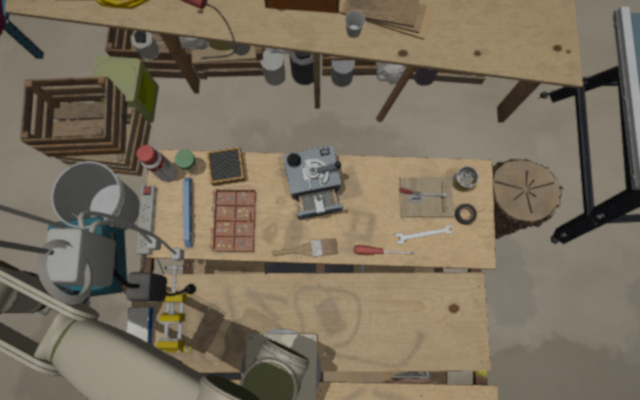

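View pics/top0z.png

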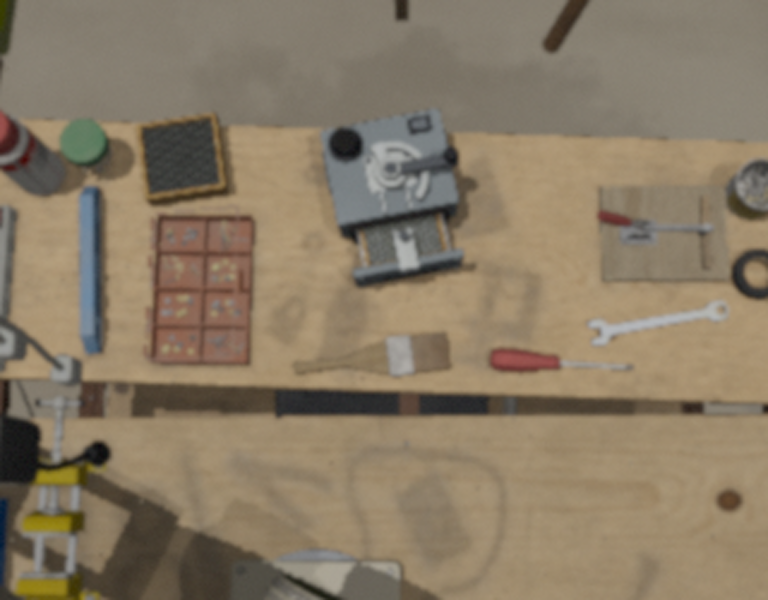

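View pics/side0z.png

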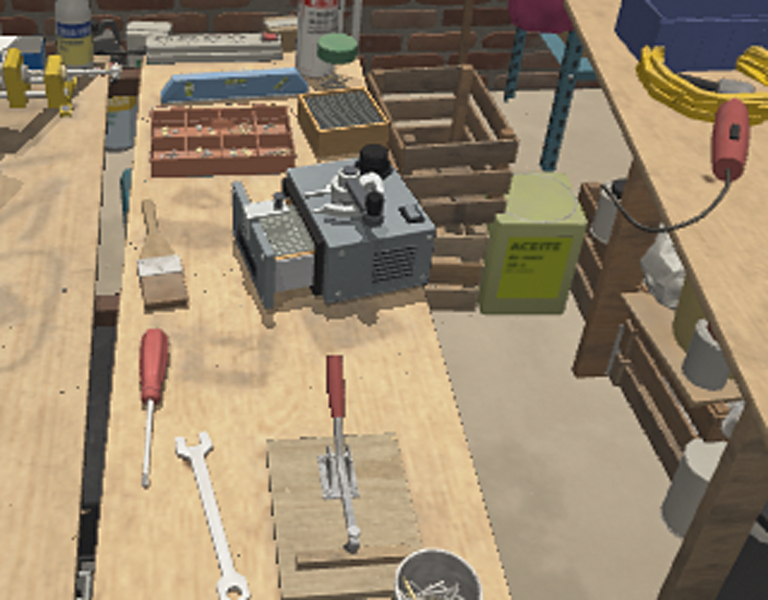

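Run:
```python
import cv2
im=cv2.imread("pics/top0.png")[140:225,275:355];cv2.imwrite("pics/tz.png",cv2.resize(im,None,fx=7,fy=7,interpolation=cv2.INTER_CUBIC))
im=cv2.imread("pics/side0.png")[175:255,300:400];cv2.imwrite("pics/sz.png",cv2.resize(im,None,fx=7,fy=7,interpolation=cv2.INTER_CUBIC))
```

```text
(no output)
```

View pics/tz.png

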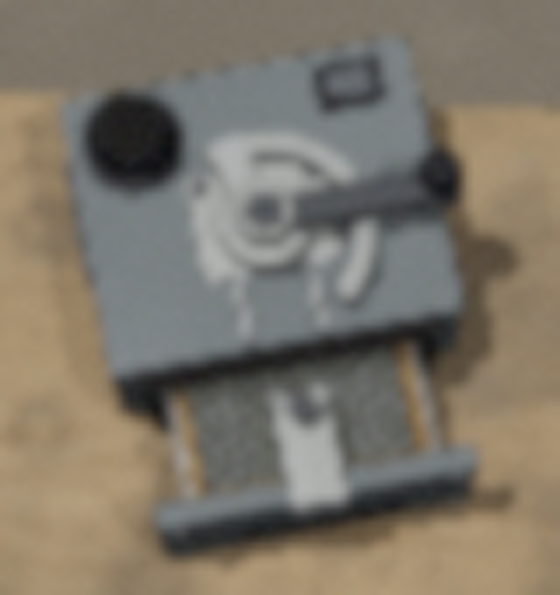

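View pics/sz.png

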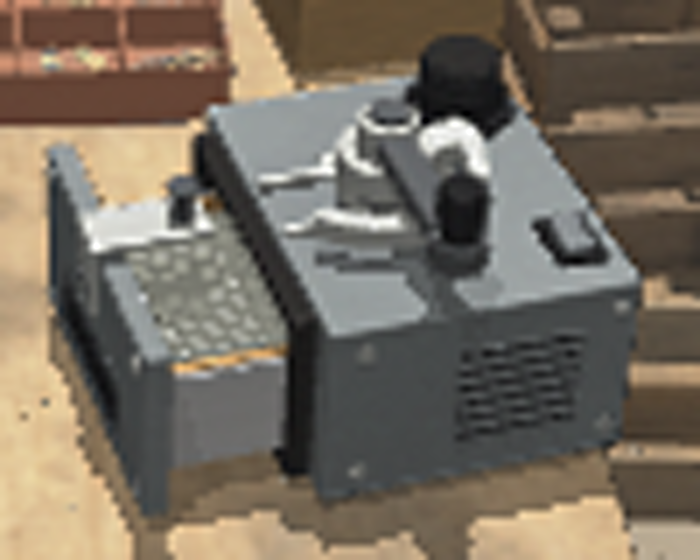

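```bash
cat > fit.py <<'E'
from h import *
from scipy.optimize import least_squares
T=[("rl",72,103),("rr",405,40),("fr",460,315),("fl",112,375),("hub",266,208),("grip",440,165),("pin",305,402),("pfl",163,533),("pfr",475,472)]
S=[("fl",213,108),("fr",330,335),("rr",635,275),("hub",392,112),("grip",465,185),("pin",185,185),("pfl",55,150),("pfr",148,362)]
def model(n,v):
    x,y,a,o,c,pf=v
    L=dict(rl=(.065,.08,.092),rr=(.065,-.08,.092),fr=(-.065,-.08,.092),fl=(-.065,.08,.092),hub=(-.015,0,.135),
      grip=(-.015-.078*np.sin(c),-.078*np.cos(c),.152),pin=(-.043-o,0,.114),pfl=(pf-o,.073,.09),pfr=(pf-o,-.073,.09))[n]
    R=np.array([[np.cos(a),-np.sin(a)],[np.sin(a),np.cos(a)]])
    return np.r_[R@L[:2]+[x,y],L[2]]
def res(v):
    r=[]
    for n,u,w in T: r+=list(proj("top",model(n,v))-[275+(u+.5)/7-.5,140+(w+.5)/7-.5])
    for n,u,w in S: r+=list(proj("side",model(n,v))-[300+(u+.5)/7-.5,175+(w+.5)/7-.5])
    return np.array(r)
if __name__=="__main__":
    s=least_squares(res,[.6,-.09,.15,.055,.1,-.08],loss="soft_l1")
    print(s.x.round(4));print(res(s.x).reshape(-1,2).round(1).tolist())
    for n in("hub","grip","pin","pfl","pfr","fl","fr"):print(n,model(n,s.x).round(4))
E
python3 fit.py
```

```text
[ 0.6146 -0.0883  0.1992  0.0551 -0.01   -0.0805]
[[-1.4, -0.2], [0.9, -0.3], [1.1, -0.4], [0.2, 0.5], [0.3, 0.6], [0.8, 0.3], [-0.1, 0.6], [-0.8, -0.4], [1.2, -0.4], [-0.8, -0.7], [0.2, -0.1], [1.7, 0.6], [-0.2, -0.9], [0.4, -0.3], [0.4, -0.7], [-0.8, -1.3], [-0.2, -0.5]]
hub [ 0.5999 -0.0913  0.135 ]
grip [ 0.6161 -0.1676  0.152 ]
pin [ 0.5184 -0.1077  0.114 ]
pfl [ 0.4672 -0.0436  0.09  ]
pfr [ 0.4961 -0.1867  0.09  ]
fl [ 0.535  -0.0227  0.092 ]
fr [ 0.5667 -0.1796  0.092 ]
```

Run:
```python
from h import *
from scipy.spatial.transform import Rotation as R
s=robot.read_state();M=R.from_rotvec(s["orientation"]).as_matrix();print(M.round(3),s["t"],s["tool_pos"])
y=M[:,1];a=np.degrees(np.arctan2(y[1],y[0]));t=np.degrees(np.arctan2(.98,-.198))
print(a,t,(t-a+90)%180-90)
v=[0.6146,-0.0883,0.1992,0.0551,-0.01,-0.0805]
ca,sa=np.cos(.1992),np.sin(.1992)
def W(x,y):return np.array([.6146+ca*x-sa*y,-.0883+sa*x+ca*y])
for o in(.0551+.035,.0551,.03,.007,.002,0):print(o,W(-.0805-o-.0095,.03).round(4))
```

```text
[[ 0.     0.345  0.938]
 [ 0.     0.938 -0.345]
 [-1.     0.     0.   ]] 1.0 [0.20728141 0.56307004 0.21865559]
69.78948397556108 101.42232106960229 31.632837094041207
0.09010000000000001 [ 0.4321 -0.0945]
0.0551 [ 0.4664 -0.0876]
0.03 [ 0.491  -0.0826]
0.007 [ 0.5136 -0.0781]
0.002 [ 0.5185 -0.0771]
0 [ 0.5204 -0.0767]
```

{"api": "play_rows", "payload": {
  "plan": [
    {"slide": [0.3,-1,0],"roll": 0.99,"fingers": -1},
    {"slide": [0.3,-1,0],"roll": 0.99,"fingers": -1},
    {"slide": [0.3,-1,0],"roll": 0.99,"fingers": -1},
    {"slide": [0.3,-1,0],"roll": 0.98,"fingers": -1},
    {"slide": [0.3,-1,0],"roll": 0,"fingers": -1},
    {"slide": [0.3,-1,0],"roll": 0,"fingers": -1},
    {"slide": [0.3,-1,0],"roll": 0,"fingers": -1},
    {"slide": [0.3,-1,0],"roll": 0,"fingers": -1},
    {"slide": [0.3,-1,0],"roll": 0,"fingers": -1},
    {"slide": [0.3,-1,0],"roll": 0,"fingers": -1},
    {"slide": [0.3,-1,0],"roll": 0,"fingers": -1},
    {"slide": [0.3,-1,0],"roll": 0,"fingers": -1},
    {"slide": [0.3,-1,0],"roll": 0,"fingers": -1},
    {"slide": [0.3,-1,0],"roll": 0,"fingers": -1},
    {"slide": [0.3,-1,0],"roll": 0,"fingers": -1},
    {"slide": [0.3,-1,0],"roll": 0,"fingers": -1},
    {"slide": [0.3,-1,0],"roll": 0,"fingers": -1},
    {"slide": [0.3,-1,0],"roll": 0,"fingers": -1},
    {"slide": [0.3,-1,0],"roll": 0,"fingers": -1},
    {"slide": [0.3,-1,0],"roll": 0,"fingers": -1}
  ],
  "squeeze": 10
}}

```text
t: 3.5
tool_pos: [0.3876, -0.038, 0.2189]
orientation: [-0.156, 1.564, 0.156]
force: [-0.1, -0.6, 1.1]
opening: 0.0005
```

{"api": "play_rows", "payload": {
  "plan": [
    {"slide": [0.67,-0.95,0],"fingers": -1},
    {"slide": [0.67,-0.95,0],"fingers": -1},
    {"slide": [0,0,-1],"fingers": -1},
    {"slide": [0,0,-1],"fingers": -1},
    {"slide": [0,0,-1],"fingers": -1},
    {"slide": [0,0,-1],"fingers": -1},
    {"slide": [0,0,-0.97],"fingers": -1},
    {"slide": [0,0,0],"fingers": -1}
  ]
}}

```text
$.plan[0]: bad value
```

Run:
```python
from h import *
for c,(a,b,d,e) in(("side",(150,270,250,410)),("top",(130,240,260,360))):
    im=robot.read_camera(c)[a:b,d:e,::-1];cv2.imwrite(f"pics/{c}1.png",cv2.resize(im,None,fx=5,fy=5,interpolation=cv2.INTER_CUBIC))
```

```text
(no output)
```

View pics/side1.png

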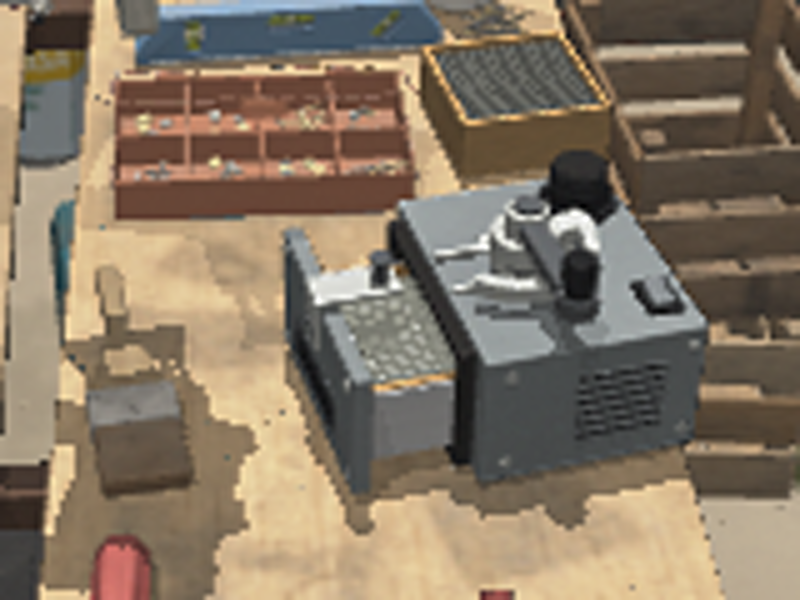

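View pics/top1.png

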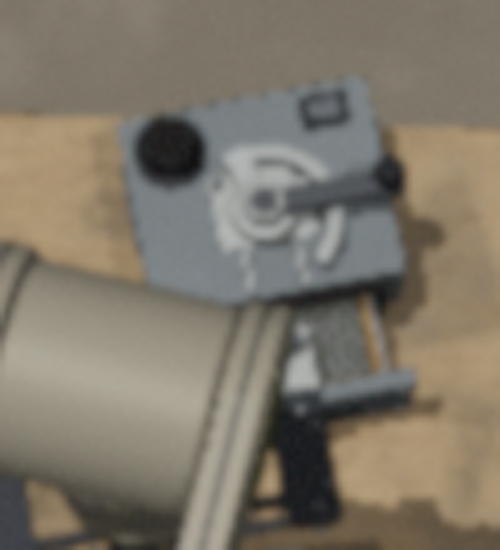

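The move was refused because every row needs a roll. The pictures show the scene unchanged.

{"api": "play_rows", "payload": {
  "plan": [
    {"slide": [0.67,-0.95,0],"roll": 0,"fingers": -1},
    {"slide": [0.67,-0.95,0],"roll": 0,"fingers": -1},
    {"slide": [0,0,-1],"roll": 0,"fingers": -1},
    {"slide": [0,0,-1],"roll": 0,"fingers": -1},
    {"slide": [0,0,-1],"roll": 0,"fingers": -1},
    {"slide": [0,0,-1],"roll": 0,"fingers": -1},
    {"slide": [0,0,-0.97],"roll": 0,"fingers": -1},
    {"slide": [0,0,0],"roll": 0,"fingers": -1}
  ]
}}

```text
t: 4.6
tool_pos: [0.4254, -0.0926, 0.0674]
orientation: [-0.155, 1.57, 0.158]
force: [-0.7, -0.5, 0.6]
opening: 0.0004
```

Run:
```python
from h import *
for c,(a,b,d,e) in(("side",(130,270,240,400)),):
    im=robot.read_camera(c)[a:b,d:e,::-1];cv2.imwrite(f"pics/{c}2.png",cv2.resize(im,None,fx=4.2,fy=4.2,interpolation=cv2.INTER_CUBIC))
```

```text
(no output)
```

View pics/side2.png

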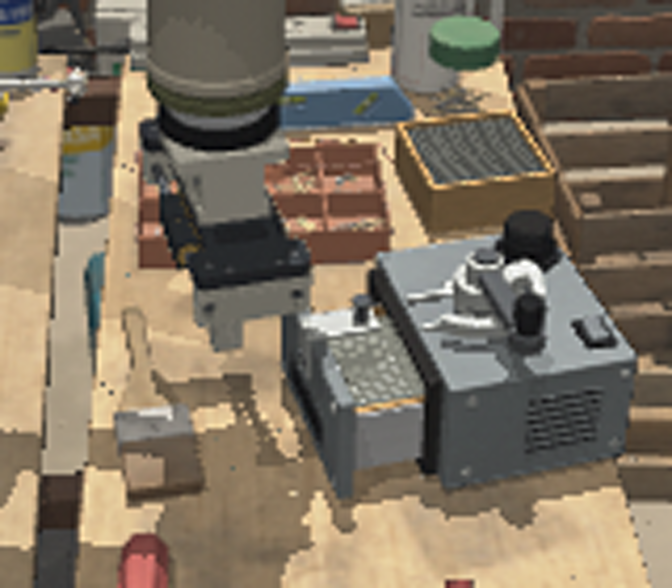

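{"api": "play_rows", "payload": {
  "plan": [
    {"slide": [0.5,0.1,0],"roll": 0,"fingers": -1},
    {"slide": [0.5,0.1,0],"roll": 0,"fingers": -1},
    {"slide": [0.33,0.066,0],"roll": 0,"fingers": -1},
    {"slide": [0.33,0.066,0],"roll": 0,"fingers": -1},
    {"slide": [0.33,0.066,0],"roll": 0,"fingers": -1},
    {"slide": [0.2,0.04,0],"roll": 0,"fingers": -1}
  ]
}}

```text
t: 5.4
tool_pos: [0.4937, -0.0807, 0.0696]
orientation: [-0.156, 1.565, 0.156]
force: [-1.5, -0.4, 0.8]
opening: 0.0005
```

{"api": "play_rows", "payload": {
  "plan": [
    {"slide": [0.1,0.02,0],"roll": 0,"fingers": -1},
    {"slide": [0.1,0.02,0],"roll": 0,"fingers": -1},
    {"slide": [0.1,0.02,0],"roll": 0,"fingers": -1},
    {"slide": [0.1,0.02,0],"roll": 0,"fingers": -1}
  ]
}}

```text
t: 5.9
tool_pos: [0.5039, -0.0785, 0.0693]
orientation: [-0.156, 1.568, 0.156]
force: [-3.3, -0.6, 0.9]
opening: 0.0005
```

{"api": "play_rows", "payload": {
  "plan": [
    {"slide": [0.1,0.02,0],"roll": 0,"fingers": -1},
    {"slide": [0.1,0.02,0],"roll": 0,"fingers": -1}
  ]
}}

```text
t: 6.15
tool_pos: [0.5117, -0.0772, 0.0696]
orientation: [-0.156, 1.564, 0.156]
force: [-0.1, -0.5, 0.5]
opening: 0.0005
```

{"api": "play_rows", "payload": {
  "plan": [
    {"slide": [0.1,0.02,0],"roll": 0,"fingers": -1},
    {"slide": [0,0,0],"roll": 0,"fingers": -1}
  ]
}}

```text
t: 6.4
tool_pos: [0.5141, -0.0766, 0.0695]
orientation: [-0.156, 1.566, 0.156]
force: [-3.5, -0.9, 2.9]
opening: 0.0005
```

{"api": "play_rows", "payload": {
  "plan": [
    {"slide": [0.1,0.02,0],"roll": 0,"fingers": -1},
    {"slide": [0.05,0.01,0],"roll": 0,"fingers": -1},
    {"slide": [0,0,0],"roll": 0,"fingers": -1},
    {"slide": [0,0,0],"roll": 0,"fingers": -1}
  ]
}}

```text
t: 6.9
tool_pos: [0.5174, -0.076, 0.0695]
orientation: [-0.156, 1.568, 0.156]
force: [-10.2, -2.3, 7.5]
opening: 0.0004
```

{"api": "play_rows", "payload": {
  "plan": [
    {"slide": [-0.3,-0.06,0],"roll": 0,"fingers": -1},
    {"slide": [-1,-0.2,0],"roll": 0,"fingers": -1},
    {"slide": [0,0,1],"roll": 0,"fingers": -1},
    {"slide": [0,0,1],"roll": 0,"fingers": -1},
    {"slide": [0,0,1],"roll": 0,"fingers": -1},
    {"slide": [0,0,1],"roll": 0,"fingers": -1}
  ]
}}

```text
t: 7.65
tool_pos: [0.4799, -0.0834, 0.1906]
orientation: [-0.156, 1.564, 0.156]
force: [0.2, 0.7, 0.0]
opening: 0.0002
```

Run:
```python
from h import *
for c,(a,b,d,e) in(("side",(130,270,240,400)),("top",(130,240,260,360))):
    im=robot.read_camera(c)[a:b,d:e,::-1];cv2.imwrite(f"pics/{c}3.png",cv2.resize(im,None,fx=5,fy=5,interpolation=cv2.INTER_CUBIC))
from fit import model
for o in(.0551,.012,.007,.003):
  v=[0.6146,-0.0883,0.1992,o,-0.01,-0.0805]
  print(o,[((proj("side",model(n,v))-[240,130]+.5)*5).round(0) for n in("pin","pfl","pfr")])
```

```text
0.0551 [array([435., 354.]), array([336., 326.]), array([405., 481.])]
0.012 [array([509., 342.]), array([407., 315.]), array([483., 468.])]
0.007 [array([518., 341.]), array([415., 314.]), array([492., 466.])]
0.003 [array([524., 340.]), array([422., 313.]), array([500., 465.])]
```

View pics/side3.png

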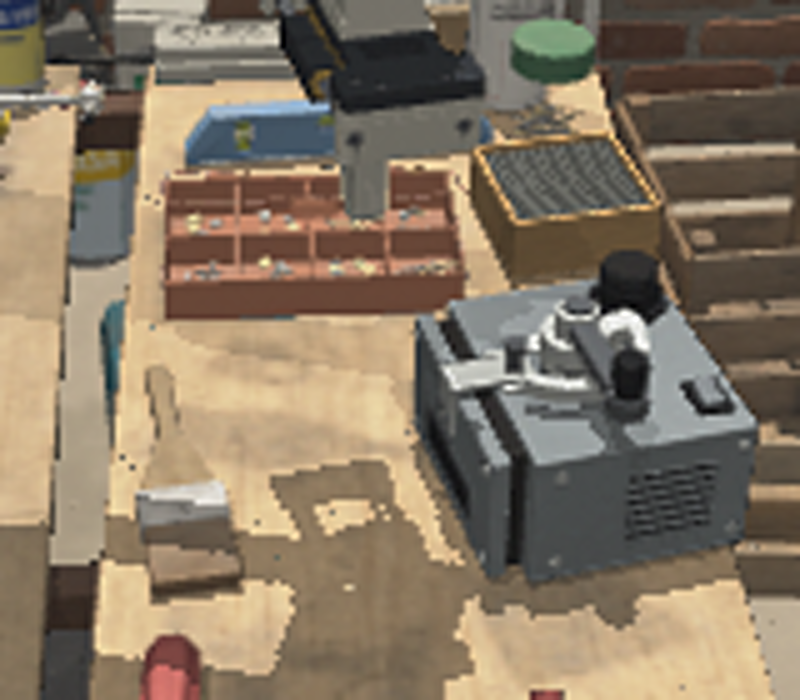

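View pics/top3.png

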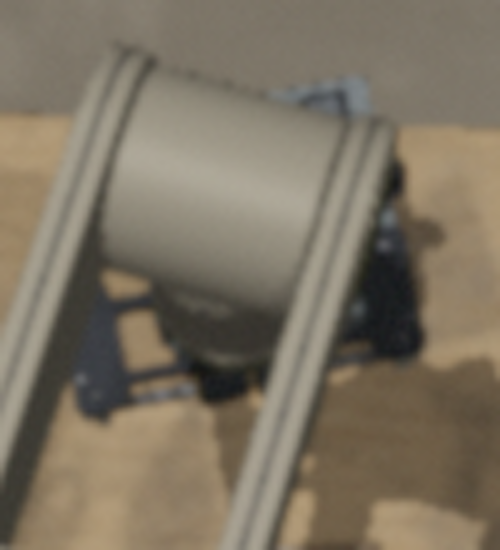

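```bash
cat > path.py <<'E'
from h import *
a=.1992;Rm=np.array([[np.cos(a),-np.sin(a)],[np.sin(a),np.cos(a)]]);C=np.array([.5999,-.0913])
def wp(c,extra=0,r=.040,s=None):
    c0=c;d=np.array([-np.sin(c),-np.cos(c)]);t=np.array([-np.cos(c),np.sin(c)])
    if s is None:s=.008+.009*abs(np.cos(c))+.0175*abs(np.sin(c))
    return C+Rm@(d*r-t*(s-extra))
E
python3 - <<'E'
from path import *
p=robot.read_state()["tool_pos"];print(p)
q=wp(0,s=.032);print("above",q,(q-p[:2])/.03,(.119-p[2])/.03)
for cd in range(0,190,10):
    w=wp(np.radians(cd));print(cd,w.round(4),((w-q)/.03).round(2));q=w
E
```

```text
[ 0.48215343 -0.08407025  0.19363223]
above [ 0.63918261 -0.12417668] [ 5.23430621 -1.3368812 ] -2.487741112269439
0 [ 0.6245 -0.1271] [-0.49 -0.1 ]
10 [ 0.6208 -0.1308] [-0.12 -0.12]
20 [ 0.6161 -0.1342] [-0.16 -0.11]
30 [ 0.6104 -0.137 ] [-0.19 -0.09]
40 [ 0.6037 -0.1389] [-0.22 -0.06]
50 [ 0.5962 -0.1395] [-0.25 -0.02]
60 [ 0.5882 -0.1385] [-0.27  0.03]
70 [ 0.5801 -0.1356] [-0.27  0.1 ]
80 [ 0.5724 -0.1309] [-0.26  0.16]
90 [ 0.5657 -0.1242] [-0.22  0.22]
100 [ 0.5606 -0.1191] [-0.17  0.17]
110 [ 0.5562 -0.1125] [-0.14  0.22]
120 [ 0.5532 -0.1048] [-0.1   0.26]
130 [ 0.5518 -0.096 ] [-0.05  0.29]
140 [ 0.5523 -0.0868] [0.02 0.31]
150 [ 0.555  -0.0775] [0.09 0.31]
160 [ 0.5599 -0.0689] [0.16 0.29]
170 [ 0.5668 -0.0613] [0.23 0.25]
180 [ 0.5753 -0.0555] [0.29 0.2 ]
```

{"api": "play_rows", "payload": {
  "plan": [
    {"slide": [0.872,-0.223,0],"roll": 0,"fingers": -1},
    {"slide": [0.872,-0.223,0],"roll": 0,"fingers": -1},
    {"slide": [0.872,-0.223,0],"roll": 0,"fingers": -1},
    {"slide": [0.872,-0.223,0],"roll": 0,"fingers": -1},
    {"slide": [0.872,-0.223,0],"roll": 0,"fingers": -1},
    {"slide": [0.872,-0.223,0],"roll": 0,"fingers": -1},
    {"slide": [0,0,0],"roll": 0,"fingers": -1},
    {"slide": [0,0,-0.8],"roll": 0,"fingers": -1},
    {"slide": [0,0,-0.8],"roll": 0,"fingers": -1},
    {"slide": [0,0,-0.8],"roll": 0,"fingers": -1},
    {"slide": [0,0,0],"roll": 0,"fingers": -1}
  ]
}}

```text
t: 9.12
tool_pos: [0.6339, -0.1228, 0.1144]
orientation: [-0.155, 1.57, 0.158]
force: [1.0, -0.3, 0.7]
opening: 0.0
```

Run:
```python
from h import *
for c,(a,b,d,e) in(("side",(150,260,300,420)),):
    im=robot.read_camera(c)[a:b,d:e,::-1];cv2.imwrite(f"pics/{c}4.png",cv2.resize(im,None,fx=5,fy=5,interpolation=cv2.INTER_CUBIC))
print(robot.read_state()["force"],robot.read_state()["tool_pos"],robot.read_state()["q"])
```

```text
[-0.4034797   0.60067051 -0.38787258] [ 0.63513693 -0.12316058  0.11637397] [-2.70813981e-01  3.22905961e-01  1.45540450e+00  1.01163129e-04
  1.36599629e+00 -2.04038139e+00]
```

View pics/side4.png

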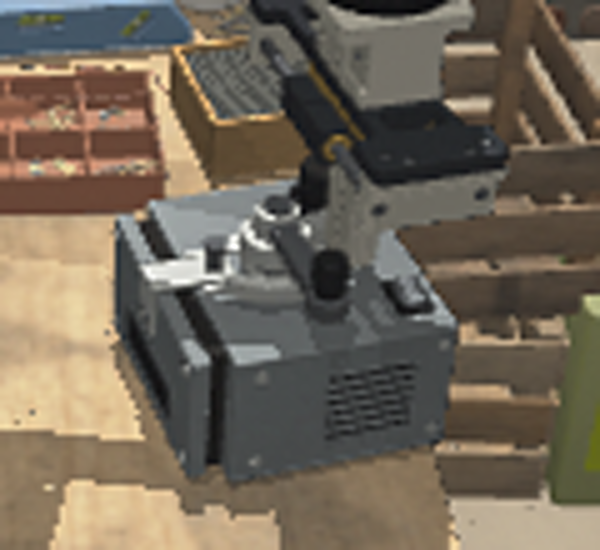

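Run:
```python
from h import *
# side3 crop: offset 240,130 scale5 ; TCP there
for dz in(0,.03,.04,.05,.06,.084):
  print(dz,((proj("side",[.482,-.084-.0175,.1936+dz])-[240,130]+.5)*5).round(0), ((proj("side",[.635,-.123-.0175,.1164+dz])-[300,150]+.5)*5).round(0))
```

```text
0 [368. 228.] [355. 278.]
0.03 [368. 179.] [360. 233.]
0.04 [368. 162.] [361. 218.]
0.05 [368. 145.] [363. 202.]
0.06 [368. 128.] [365. 186.]
0.084 [368.  86.] [369. 148.]
```

{"api": "play_rows", "payload": {
  "plan": [
    {"slide": [-0.25,-0.1,0.1],"roll": 0,"fingers": -1},
    {"slide": [-0.24,-0.15,0],"roll": 0,"fingers": -1},
    {"slide": [-0.16,-0.12,0],"roll": 0,"fingers": -1},
    {"slide": [-0.19,-0.1,0],"roll": 0,"fingers": -1},
    {"slide": [-0.22,-0.06,0],"roll": 0,"fingers": -1}
  ]
}}

```text
t: 9.8
tool_pos: [0.6048, -0.1398, 0.1209]
orientation: [-0.156, 1.564, 0.156]
force: [2.5, 1.1, 2.4]
opening: 0.0004
```

Run:
```python
from path import *
for c,(a,b,d,e) in(("side",(150,260,300,420)),):
    im=robot.read_camera(c)[a:b,d:e,::-1];cv2.imwrite(f"pics/{c}5.png",cv2.resize(im,None,fx=5,fy=5,interpolation=cv2.INTER_CUBIC))
s=robot.read_state();print(s["force"],s["tool_pos"],wp(.7),wp(.87))
```

```text
[ 2.35065486 -1.50864347  1.27804032] [ 0.60398531 -0.14011194  0.12066185] [ 0.60364013 -0.13894683] [ 0.59632562 -0.13952792]
```

View pics/side5.png

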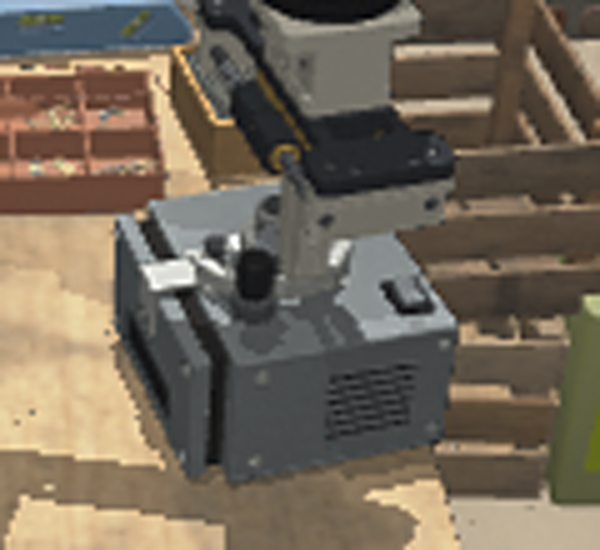

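{"api": "play_rows", "payload": {
  "plan": [
    {"slide": [-0.25,0.02,-0.05],"roll": 0,"fingers": -1},
    {"slide": [-0.27,0.03,0],"roll": 0,"fingers": -1},
    {"slide": [-0.27,0.1,0],"roll": 0,"fingers": -1},
    {"slide": [-0.26,0.16,0],"roll": 0,"fingers": -1},
    {"slide": [-0.22,0.22,0],"roll": 0,"fingers": -1}
  ]
}}

```text
t: 10.48
tool_pos: [0.5666, -0.1237, 0.1193]
orientation: [-0.157, 1.564, 0.155]
force: [4.2, -2.6, 3.4]
opening: 0.0004
```

{"api": "play_rows", "payload": {
  "plan": [
    {"slide": [-0.17,0.17,0],"roll": 0,"fingers": -1},
    {"slide": [-0.14,0.22,0],"roll": 0,"fingers": -1},
    {"slide": [-0.1,0.26,0],"roll": 0,"fingers": -1}
  ]
}}

```text
t: 10.85
tool_pos: [0.5553, -0.1054, 0.1202]
orientation: [-0.158, 1.562, 0.153]
force: [4.9, -8.1, 5.2]
opening: 0.0004
```

Run:
```python
from path import *
for c,(a,b,d,e) in(("side",(150,260,300,420)),):
    im=robot.read_camera(c)[a:b,d:e,::-1];cv2.imwrite(f"pics/{c}6.png",cv2.resize(im,None,fx=5,fy=5,interpolation=cv2.INTER_CUBIC))
s=robot.read_state();print(s["force"],s["tool_pos"],wp(np.radians(120)))
```

```text
[ 1.32266193 -1.11352863  4.04083403] [ 0.55480032 -0.10411735  0.12010005] [ 0.55317143 -0.10476345]
```

View pics/side6.png

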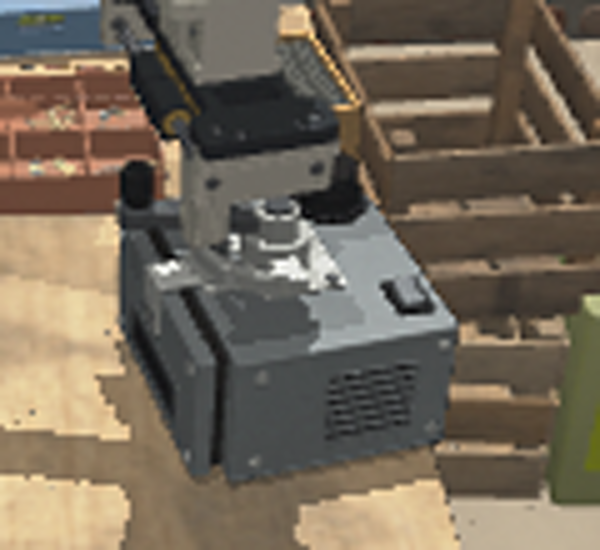

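{"api": "play_rows", "payload": {
  "plan": [
    {"slide": [-0.08,0.27,-0.03],"roll": 0,"fingers": -1},
    {"slide": [0.02,0.31,0],"roll": 0,"fingers": -1},
    {"slide": [0.09,0.31,0],"roll": 0,"fingers": -1},
    {"slide": [0.16,0.29,0],"roll": 0,"fingers": -1},
    {"slide": [0.23,0.25,0],"roll": 0,"fingers": -1}
  ]
}}

```text
t: 11.52
tool_pos: [0.566, -0.0631, 0.1186]
orientation: [-0.158, 1.568, 0.153]
force: [-5.9, -7.5, 4.6]
opening: 0.0006
```

Run:
```python
from path import *
for c,(a,b,d,e) in(("side",(150,260,300,420)),):
    im=robot.read_camera(c)[a:b,d:e,::-1];cv2.imwrite(f"pics/{c}7.png",cv2.resize(im,None,fx=5,fy=5,interpolation=cv2.INTER_CUBIC))
s=robot.read_state();print(s["force"],s["tool_pos"],wp(np.radians(170)),wp(np.radians(180)))
```

```text
[-0.24601615  0.45017902  0.63967893] [ 0.56649266 -0.06131127  0.11812584] [ 0.56676798 -0.06132729] [ 0.57532076 -0.05545504]
```

View pics/side7.png

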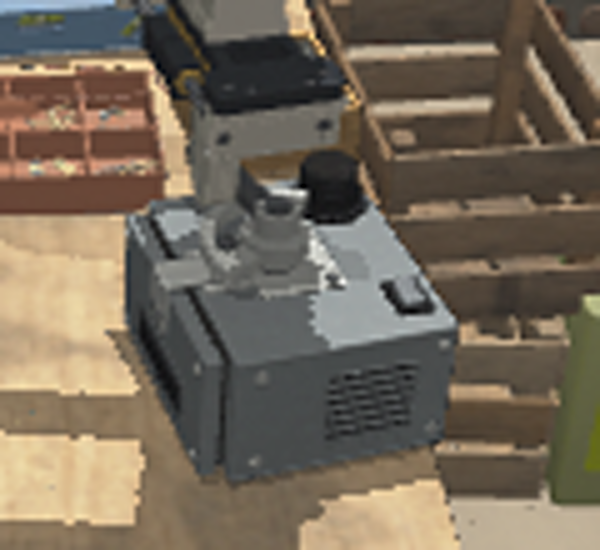

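Drawer visibly drawn in. Now on to the stop, slowly, in local +x.

{"api": "play_rows", "payload": {
  "plan": [
    {"slide": [0.15,0.08,0],"roll": 0,"fingers": -1},
    {"slide": [0.15,0.08,0],"roll": 0,"fingers": -1},
    {"slide": [0.05,0.01,0],"roll": 0,"fingers": -1},
    {"slide": [0,0,0],"roll": 0,"fingers": -1}
  ]
}}

```text
t: 12.08
tool_pos: [0.5738, -0.0569, 0.1173]
orientation: [-0.156, 1.574, 0.156]
force: [-16.6, -6.3, 11.5]
opening: 0.0001
```

{"api": "play_rows", "payload": {
  "plan": [
    {"slide": [0.1,0.02,0],"roll": 0,"fingers": -1},
    {"slide": [0,0,0],"roll": 0,"fingers": -1}
  ]
}}

```text
t: 12.32
tool_pos: [0.574, -0.0568, 0.1172]
orientation: [-0.156, 1.58, 0.156]
force: [-31.9, -7.2, 23.7]
opening: 0.0005
```

{"api": "play_rows", "payload": {
  "plan": [
    {"slide": [-0.2,-0.04,0],"roll": 0,"fingers": -1},
    {"slide": [-0.5,-0.1,0],"roll": 0,"fingers": -1},
    {"slide": [-0.2,-0.04,0.6],"roll": 0,"fingers": -1},
    {"slide": [0,0,1],"roll": 0,"fingers": -1},
    {"slide": [0,0,1],"roll": 0,"fingers": -1},
    {"slide": [-1,0.5,0.5],"roll": 0,"fingers": -1},
    {"slide": [-1,1,0],"roll": 0,"fingers": -1},
    {"slide": [-1,1,0],"roll": 0,"fingers": -1},
    {"slide": [-0.5,1,0],"roll": 0,"fingers": -1},
    {"slide": [-0.5,1,0],"roll": 0,"fingers": -1},
    {"slide": [0,1,0],"roll": 0,"fingers": -1},
    {"slide": [0,1,0],"roll": 0,"fingers": -1},
    {"slide": [0,1,0],"roll": 0,"fingers": -1},
    {"slide": [0,1,0],"roll": 0,"fingers": -1},
    {"slide": [0,1,0],"roll": 0,"fingers": -1},
    {"slide": [0,0,0],"roll": 0,"fingers": -1}
  ]
}}

```text
t: 14.32
tool_pos: [0.4333, 0.2259, 0.2122]
orientation: [-0.158, 1.564, 0.159]
force: [0.3, 0.2, 0.3]
opening: 0.0009
```

Run:
```python
from fit import *
for c,(a,b,d,e) in(("side",(170,260,300,400)),("top",(130,240,260,360))):
    im=robot.read_camera(c)[a:b,d:e,::-1];cv2.imwrite(f"pics/{c}8.png",cv2.resize(im,None,fx=5,fy=5,interpolation=cv2.INTER_CUBIC))
    for cc in(2.7,2.95,3.14):
      v=[0.6146,-0.0883,0.1992,0.0,cc,-0.0805]
      print(c,cc,[((proj(c,model(n,v))-[d,a]+.5)*5).round(0) for n in("pin","pfl","pfr","grip","hub")])
    for o in (.002,.007):
      v[3]=o;print(o,[((proj(c,model(n,v))-[d,a]+.5)*5).round(0) for n in("pin","pfl","pfr")])
print(robot.read_state()["force"])
```

```text
side 2.7 [array([229., 139.]), array([127., 112.]), array([205., 264.]), array([184.,  17.]), array([279., 101.])]
side 2.95 [array([229., 139.]), array([127., 112.]), array([205., 264.]), array([211.,   7.]), array([279., 101.])]
side 3.14 [array([229., 139.]), array([127., 112.]), array([205., 264.]), array([235.,   2.]), array([279., 101.])]
0.002 [array([226., 140.]), array([123., 112.]), array([201., 264.])]
0.007 [array([218., 141.]), array([115., 114.]), array([192., 266.])]
top 2.7 [array([276., 254.]), array([172., 343.]), array([403., 300.]), array([161., 269.]), array([267., 202.])]
top 2.95 [array([276., 254.]), array([172., 343.]), array([403., 300.]), array([146., 241.]), array([267., 202.])]
top 3.14 [array([276., 254.]), array([172., 343.]), array([403., 300.]), array([139., 218.]), array([267., 202.])]
0.002 [array([277., 258.]), array([172., 346.]), array([404., 303.])]
0.007 [array([278., 265.]), array([174., 354.]), array([405., 311.])]
[0.06189933 0.43281615 0.38097357]
```

View pics/side8.png

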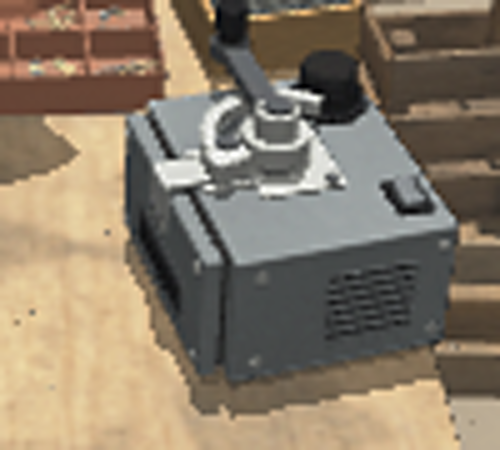

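View pics/top8.png

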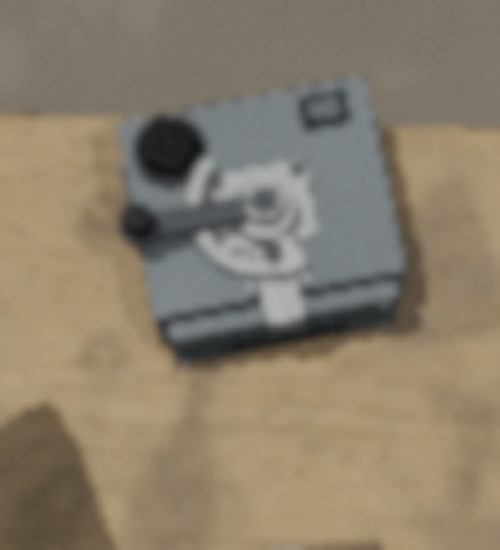

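```bash
python3 -c "
from plant import robot
print(robot.close_job())"
```

```text
the job is handed in; nothing more can be done
None
```

The drawer is shut and the cam lock is turned to its locked stop. I handed the job in at about 14.5 s of the 48 s allowed; it gave no verdict.

- **Drawer:** I pushed it with shut fingers, 30 mm left of its middle, through the detent and up to about 10 N against the seal. After I backed off, the side picture put it at about 7 mm open, with the cam still close to 0.
- **Cam lock:** I swung the lever with the fingertip on its bar over the front. At the end the force rose from about 17 to 32 N with no further travel, so it was at its stop.
- **Last checks:** In the top picture the grip was at the spot my model gives for 3.14 rad, and the drawer front matched about 0 mm open in the side picture. The arm was clear of everything, with force near zero.
- **What didn't go to plan:** One move call was refused because its rows lacked a roll value; nothing moved, and I repeated it. My model fitted the pictures to 1–2 pixels (about 2–4 mm), so the drawer's tightness is only seen to about that accuracy.
- **Bystanders:** I touched none of the bystanders as far as the pictures and forces showed, but I did not measure their final positions.

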